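# Lid the grinder hopper and hold its key switch on

## Robot

A 7-joint arm with a two-finger parallel gripper is mounted at the origin on the work surface. World frame = base frame: x ahead of the robot, y to its left, z up, the work surface at z = 0. Lengths are in m, angles in rad, forces in N, time in s.
With the tool pointing down it reaches from about 0.425 to 0.925 m from the base axis. Payload 6.8 kg.
Tool frame: the origin (TCP) lies at the very end of the fingers, on their centre line; the grasp point (between the pads) lies bot.grip_point_offset behind it (bot.grip_point_offset is the distance from the TCP to the grasp point, in m); z points along the fingers, y is the line along which they close (so a half turn about z gives the same grasp; the last joint's range is limited). The gripper opens to 85 mm and grips with 20 to 120 N. Pads are 22 mm wide; open, the fingers measure 114 mm over their backs; the gripper's body (76 mm by 85 mm) begins 54 mm behind the grasp point. The pads swing forward as they close: fully open they stand 13 mm farther back than shut.
Start: joints at [-1.254, 0.477, 0.022, 1.555, -0.011, 1.109, -0.083], TCP at [0.278, 0.615, 0.231] pointing down, gripper open.
Joint ranges: [-2.96, 2.96], [-0.34, 2.1], [-1.41, 1.46], [0.24, 2.44], [-1.37, 4.51], [0.17, 1.92], [-2.96, 2.96]. Speed limits (rad/s): [2.39, 2.39, 3.14, 3.14, 3.14, 3.14, 3.14].

## Interface

Orientations are given as a unit quaternion [w, x, y, z].
In Python, from station import bot, imaging gives the robot as it stands. The module is installed in compiled form; this text tells all that it offers.
- The arm moves only by the tool carry_out, never from a script. Its argument "targets" is one flat list of numbers, 5 for each row, row after row: the closure in counts, from 0 (fully open) to 255 (shut), then the shift along the world's x, y, z in mm, then the turn about the world's z in degrees. A call has 1 to 20 rows; each row shifts and turns the commanded pose from where the row before left it; what a row does not reach is not made up. A row lasts 1/10 s, in which the tool goes at most 50 mm and 8.59 degrees, less where a joint would pass 70% of its speed; a pose out of reach is approached as far as the arm can. A call is refused whole if a number of a shift passes 50 or a number of a turn 8.59, either way. A call with a gripper value outside its range is refused whole. The fingers move at their own pace and stop on an object; "newtons" is the grip in N (left out, the last holds). Time passes only in rows, so rows that do not move let the fingers close. It gives the time, the measured TCP pose, the force, the opening and the grip force at its end, in the units of the state.
- bot.get_obs(): the state, without advancing time (a new reading comes with each control period).
- imaging.read_camera(name): name is "scene" or "top" or "wrist"; returns a dict with "frame" (384x512x3 uint8, red, green, blue), "fov_y" (degrees; the focal length in pixels is half the picture's height over the tangent of half this angle, whatever the lens; pixels are square), "cx", "cy" (the principal point, pixels), "k1" (the pictures are not rectified: a ray, as slopes to the right and down, at radius r is drawn at 1 + k1 r^2 times it, then the intrinsics apply), "pose" (4x4, takes a point from camera to world coordinates); the wrist camera has in their place "tool_from_camera" (4x4, takes a point from camera to tool coordinates, whose origin is the TCP and whose axes are the flange's). Camera axes: x right, y up, looking along -z (the intrinsics and any distortion apply to the point x, -y, -z); pixel columns grow to the right and rows downward; lengths in m; the calibration is good to about 2 mm. A picture is of the moment at which its call begins: read the wrist's pose just before it. There is no depth.
- bot.hand_in(): hands the job in; it is judged then, once.
The state is a dict: "t": time; "q": joint angles; "joint_vel": joint speeds; "joint_torque": joint torques, N m; "eef_pos": TCP position; "tool_rot": TCP orientation; "contact_force": force on the tool from outside, world axes, zero at the start; "torque": the same for the moment, N m; "gripper_width": opening from 0.0 (shut) to 1.0 (fully open); "grasp_force": force on a finger pad.
Only numpy, scipy, OpenCV 4.12 (cv2) and the standard library are available. Lean on these libraries where they do the work, as an engineer would, in place of code of your own. Each camera call takes 0.05 s, during which the arm holds its last target. There are 200 camera calls.

## Task

Put the loose black lid onto the round clear hopper of the coffee grinder so that it sits seated and level, and let go of it. Then take the blue-gripped key from its wooden stand, push it fully home into the brass lock on the grinder past the sticky pins, and only then turn it a quarter turn clockwise (seen from above) to its stop. The switch springs back if released, so finish while still gripping the key and holding it turned; do not disturb the cup, the jar or the tamper.

Things in the scene. Friction and masses are not known exactly. Their poses are not given: they have to be found in the camera images.
- lid_knob (a point): Centre of the lid's upright orange knob (24 mm diameter, 34 high); z = lid's up. It is 25 mm above the top of the black plate (diameter 116, 5 thick). Under that a grey plug, diameter 96, 10 deep, tapering to 86, fits inside the hopper. Loose, about 150 g; starts on its plug on the counter (this point 40 mm up), left or right of the grinder. Seated, this point is 30 mm above hopper_rim, on its axis.
- hopper_rim (a point): Centre of the mouth of the round clear hopper, level with its rim, about 200 mm above the counter: outer diameter 110 mm, inner 103 at the rim, inside depth 46. Axes are the grinder's (z up); the lock lies 170 mm away along -y. The hopper does not move.
- machine: The fixed coffee grinder, origin under its centre: housing 170 mm deep (x), 320 wide (y), 150 high, dark half (+y) with the hopper, red half (-y) with the lock in its flat top. It does not move.
- stand: The fixed wooden key stand, 80 by 60 mm, 45 high, origin under its centre; a slot in its top holds the key. It stands on the other side of the grinder from the lid.
- keyway (a point): Centre of the mouth of the slot in the round brass lock (28 mm across, aluminium bezel), 152 mm above the counter, 2 mm proud of the housing. Slot 13 mm long (this frame's x), 5 wide (y), 36 deep; its mouth widens by 2 mm all round in the top 3 mm. Two sticky spring pins block it 11 and 21 mm down: the key needs 6 to 15 N of push, and wiggling about z if it sticks. Frame turns with the lock. Key goes in either way round.
- lock (a joint): Turn of the lock cylinder in rad: 0 at rest, growing clockwise seen from above, to a hard stop at 1.57 (a quarter turn). Spring return, about 0.06 N m at the stop: it goes back to 0 when let go.
- key_grip (a point): Centre of the key's blue grip: a flat block 32 mm wide (x), 10 thick (y; pinch here), 36 high (z, up). Collar (diameter 18, 10 high) below it; collar's underside 28 mm below this point; blade 30 mm further down, 12 wide (x), 4 thick (y), last 4 mm 8 by 2.5. 45 g. Starts upright in the stand, collar on its top; lifts straight out. Fully home, collar on the brass: this point 28 mm above keyway.
- cup_mid (a point): Half-way up a loose white mug, 68 mm diameter, 60 mm high, on the far side of the grinder; leave alone.
- jar_mid (a point): Half-way up a loose jar with a yellow cap, 72 mm diameter, 90 mm high, on the far side of the grinder; leave alone.
- tamper_mid (a point): Half-way up a loose dark steel coffee tamper, 54 mm diameter, 78 mm high, on the far side of the grinder; leave alone.
There are look-alikes about, which are no part of the job. There is more than one size of the part that bears lid_knob; the job needs the smallest.

How it is judged:
On the way, in this order (a step that is already met when the one before it is completed fails the run):
1. the lid sits seated and level on the hopper, released (horizontal distance between lid_knob and hopper_rim below 0.006 m and z of lid_knob in the frame of hopper_rim between 0.026 and 0.033 m and angle between lid_knob's own z axis and vertical below 0.06 rad and not (contact force between the arm and lid above 0.5 N) and not (contact force between the fingers and lid above 0.5 N)), for 0.2 s.
2. the key is fully home in the lock, not yet turned (horizontal distance between key_grip and keyway below 0.005 m and z of key_grip in the frame of keyway below 0.0315 m and angle between key_grip's own z axis and vertical below 0.12 rad and horizontal distance between lid_knob and hopper_rim below 0.006 m and z of lid_knob in the frame of hopper_rim between 0.026 and 0.033 m and angle between lid_knob's own z axis and vertical below 0.06 rad and value of joint lock below 0.4 rad), for 0.1 s.
3. the key has turned the lock a quarter (horizontal distance between key_grip and keyway below 0.005 m and z of key_grip in the frame of keyway below 0.0315 m and angle between key_grip's own z axis and vertical below 0.12 rad and value of joint lock above 1.3 rad), for 0.2 s.
At the end, for the whole second after the job is handed in: Lid on the hopper, untouched: centred within 6 mm, level within 0.06 rad, knob centre 26 to 33 mm above the rim. Key home: collar within 3.5 mm of the brass, centred within 5 mm, upright within 0.12 rad. Lock still, past 1.3 rad, fingers gripping the key (over 2 N). Cup, jar, tamper undisturbed (all of step 1 and all of step 3 and velocity of joint lock between -0.2 and 0.2 rad/s and contact force between the fingers and key above 2 N); the arm keeps its last pose, push and grip.
It fails at once if the cup was disturbed (moved over 30 mm or tipped) (distance of cup_mid from where it was at the start of the episode above 0.03 m or angle between cup_mid's own z axis and vertical above 0.4 rad).
It fails at once if the jar was disturbed (moved over 30 mm or tipped) (distance of jar_mid from where it was at the start of the episode above 0.03 m or angle between jar_mid's own z axis and vertical above 0.4 rad).
It fails at once if the tamper was disturbed (moved over 30 mm or tipped) (distance of tamper_mid from where it was at the start of the episode above 0.03 m or angle between tamper_mid's own z axis and vertical above 0.4 rad).
It also fails if it takes over 72 s, if anything falls off the work surface, if the arm or the gripper's body presses on something with over 40 N, if the wrist force passes 120 N, or if a joint passes its speed limit or range.

## Working session

There is one attempt and no reset: what is moved stays moved. The work goes in short steps, Python scripts to look and compute and a tool call to move; the robot and the scene stay as the last step left them, time stands still between calls to the robot, and variables do not carry over. Pictures are saved under pics/ and viewed, at most 10 in all, crops included, and the job is handed in when it is done.

Besides the shell and the picture viewer there is one more tool, called as a command line: name --argument value ..., lists and objects as JSON in quotes. carry_out: Moves the arm, as the interface text tells. Its arguments: {"type":"object","properties":{"targets":{"type":"array","items":{"type":"number"}},"newtons":{"type":"number"}},"required":["targets"]}

```bash
mkdir -p pics
cat > h.py <<'E'
import numpy as np, cv2
from station import bot, imaging
from scipy.spatial.transform import Rotation as R
def cam(n):
    o=bot.get_obs(); c=imaging.read_camera(n)
    if n=="wrist":
        q=o["tool_rot"]; T=np.eye(4); T[:3,:3]=R.from_quat([q[1],q[2],q[3],q[0]]).as_matrix(); T[:3,3]=o["eef_pos"]
        c["pose"]=T@np.array(c["tool_from_camera"])
    c["pose"]=np.array(c["pose"]); c["f"]=192/np.tan(np.radians(c["fov_y"])/2)
    return c
def ray(c,u,v):
    f=c["f"]; K=np.array([[f,0,c["cx"]],[0,f,c["cy"]],[0,0,1.]])
    p=cv2.undistortPoints(np.array([[[u,v]]],float),K,np.array([c["k1"],0,0,0.]))[0,0]
    d=c["pose"][:3,:3]@np.array([p[0],-p[1],-1]); return c["pose"][:3,3],d
def onz(c,u,v,z):
    o,d=ray(c,u,v); return o+d*(z-o[2])/d[2]
def two(c1,p1,c2,p2):
    o1,d1=ray(c1,*p1);o2,d2=ray(c2,*p2)
    s=np.linalg.lstsq(np.c_[d1,-d2],o2-o1,rcond=None)[0]
    a=o1+d1*s[0];b=o2+d2*s[1]; return (a+b)/2,np.linalg.norm(a-b)
def proj(c,P):
    p=np.linalg.inv(c["pose"])@np.r_[P,1]; x,y=p[0]/-p[2],-p[1]/-p[2]; k=1+c["k1"]*(x*x+y*y)
    return np.array([c["cx"]+c["f"]*x*k,c["cy"]+c["f"]*y*k])
def blobs(im,lo,hi,mn=30):
    h=cv2.cvtColor(im,cv2.COLOR_RGB2HSV); m=cv2.inRange(h,np.array(lo),np.array(hi))
    n,l,s,ce=cv2.connectedComponentsWithStats(m)
    return [(s[i].tolist(),ce[i].round(1).tolist()) for i in range(1,n) if s[i][4]>=mn],m
def save(c,name): cv2.imwrite("pics/"+name,c["frame"][:,:,::-1])
E
python3 - <<'E'
from h import *
a=[]
for n in("scene","top","wrist"):
    c=cam(n); save(c,n+"0.png"); print(n,c["fov_y"],c["cx"],c["cy"],c["k1"],c["pose"].round(3).tolist())
    print("orange",blobs(c["frame"],(5,150,120),(18,255,255))[0]);print("blue",blobs(c["frame"],(100,120,60),(125,255,255))[0])
print(bot.get_obs(),bot.grip_point_offset)
E
```

```text
scene 57.82187145534546 259.6362747238311 192.01746515390627 -0.008758183552611843 [[0.408, -0.651, 0.64, 1.236], [0.913, 0.276, -0.301, -0.258], [0.019, 0.707, 0.707, 0.872], [0.0, 0.0, 0.0, 1.0]]
orange [([308, 142, 8, 12, 74], [310.8, 147.2]), ([366, 165, 9, 14, 90], [369.8, 171.2]), ([323, 179, 6, 11, 53], [325.2, 183.4]), ([119, 216, 28, 22, 297], [133.5, 227.7])]
blue [([441, 130, 71, 81, 3645], [484.5, 168.4]), ([126, 212, 9, 15, 78], [130.1, 219.2])]
top 44.65521956616678 261.44564144972213 190.71677528467313 -0.17281129519042893 [[-0.027, 0.998, -0.05, 0.506], [-1.0, -0.027, 0.004, 0.072], [0.003, 0.05, 0.999, 1.468], [0.0, 0.0, 0.0, 1.0]]
orange [([115, 200, 11, 10, 81], [119.9, 204.5]), ([174, 205, 8, 8, 52], [177.5, 208.5]), ([157, 266, 11, 11, 88], [162.1, 271.0])]
blue [([0, 112, 25, 83, 1418], [12.0, 152.5])]
wrist 58.47185782757519 255.96622010527832 191.69641923761932 -0.10452320848234033 [[0.412, -0.868, -0.277, 0.206], [0.911, 0.392, 0.128, 0.648], [-0.002, -0.305, 0.952, 0.373], [0.0, 0.0, 0.0, 1.0]]
orange [([73, 278, 35, 33, 486], [89.6, 293.0])]
blue [([488, 293, 24, 35, 457], [503.2, 307.9])]
{'t': 0.15, 'q': array([-1.25412624,  0.47767828,  0.02230852,  1.55617401, -0.01150787,
        1.10927114, -0.08311811]), 'joint_vel': array([ 3.02552111e-04, -3.17208395e-03, -9.44522209e-04, -2.41903029e-03,
       -2.89029965e-04, -8.53452117e-04,  2.50805364e-05]), 'joint_torque': array([ 2.71677105e-03, -5.96927047e+01,  1.61014806e+00, -2.81487930e+01,
        1.26500399e-02,  6.61616446e-03, -4.54008969e-06]), 'eef_pos': array([0.27797769, 0.61463337, 0.23052392]), 'tool_rot': array([-1.11059671e-04,  2.10776958e-01,  9.77533928e-01, -6.92937956e-04]), 'contact_force': array([ 0.52203547, -0.10528307, -0.11255115]), 'torque': array([-0.00823326, -0.01650116, -0.02798012]), 'grasp_force': 0.0, 'gripper_width': 1.004253249004125} 0.0187
```

View pics/scene0.png

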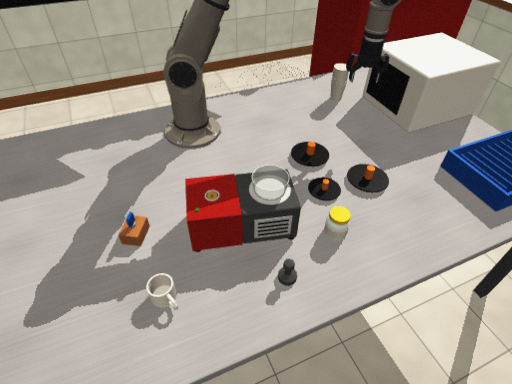

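View pics/top0.png

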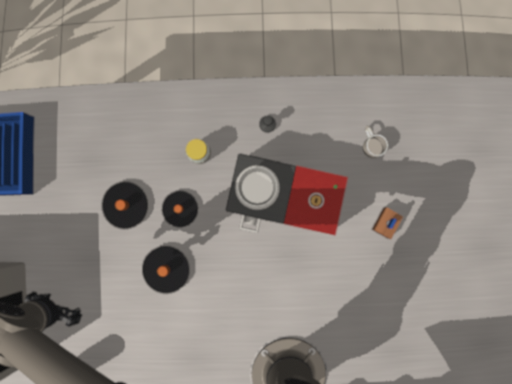

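Scene view: three black lids with orange knobs (the smallest at about (325,188)), grinder with hopper at (270,180) and lock at (212,196), key stand at (133,228), jar at (338,220), tamper at (288,270) and mug at (162,290). Top view: smallest lid at (179,209), hopper at (258,187), lock at (316,200), key at (391,223).

```bash
python3 - <<'E'
from h import *
t=cam("top");s=cam("scene");im=t["frame"]
h=cv2.cvtColor(im,cv2.COLOR_RGB2HSV)
m=cv2.inRange(h,(0,0,0),(180,255,50)); 
m=cv2.morphologyEx(m,cv2.MORPH_CLOSE,np.ones((9,9)))
for c in cv2.findContours(m,cv2.RETR_EXTERNAL,cv2.CHAIN_APPROX_NONE)[0]:
    if cv2.contourArea(c)>400: 
        (u,v),r=cv2.minEnclosingCircle(c);e=cv2.fitEllipse(c); print(np.round((u,v,r),1),np.round(e[0],1),np.round(e[1],1),onz(t,*e[0],0.013).round(4), "diam", np.linalg.norm(onz(t,e[0][0]+e[1][0]/2,e[0][1],.013)-onz(t,e[0][0]-e[1][0]/2,e[0][1],.013)).round(4))
print("knob",onz(t,177.5,208.5,.05),two(t,(177.5,208.5),s,(325.2,183.4)))
g=cv2.medianBlur(cv2.cvtColor(im,cv2.COLOR_RGB2GRAY),3)
print(cv2.HoughCircles(g[150:230,225:295],cv2.HOUGH_GRADIENT,1,5,param1=80,param2=15,minRadius=15,maxRadius=28))
# red half
b,mr=blobs(im,(0,150,80),(4,255,255),300);print("red",b)
c=max(cv2.findContours(mr,cv2.RETR_EXTERNAL,cv2.CHAIN_APPROX_SIMPLE)[0],key=cv2.contourArea);bx=cv2.boxPoints(cv2.minAreaRect(c));print([onz(t,*p,.15)[:2].round(3).tolist() for p in bx])
print("brass",blobs(im,(15,80,60),(32,255,255),8)[0])
print("bl",blobs(im,(105,100,50),(130,255,255),8)[0], blobs(s["frame"],(105,100,50),(130,255,255),8)[0])
print("brass s",blobs(s["frame"],(15,80,60),(32,255,255),8)[0])
print("key",onz(t,391,223,.09),"lock",onz(t,316,200.5,.152),"hop",onz(t,258,187,.2))
E
python3 - <<'E'
import sys; sys.path.insert(0,'.')
import cv2
a=cv2.imread('pics/top0.png')[140:250,150:410]
cv2.imwrite('pics/topc.png',cv2.resize(a,None,fx=3,fy=3,interpolation=cv2.INTER_CUBIC))
E
```

```text
[295.7 372.6  23.7] [293.5 371.1] [28.7 42.2] [ 0.0092 -0.02    0.013 ] diam 0.0905
[ 61.  340.   74.6] [ 82.3 342.5] [ 42.8 199.1] [0.1069 0.654  0.013 ] diam 0.1465
[165.5 269.1  22.6] [165.6 269.1] [44.  44.1] [0.3424 0.3715 0.013 ] diam 0.1396
[179.9 208.8  17.3] [179.7 208.8] [33.  33.8] [0.5298 0.3221 0.013 ] diam 0.1042
[124.9 204.7  22.3] [124.7 204.7] [42.8 43.8] [0.547  0.4979 0.013 ] diam 0.1392
knob [0.53025254 0.32248021 0.05      ] (array([0.53100235, 0.32564684, 0.0372228 ]), np.float64(0.002074899832027346))
[[[32.5 36.5 21.8]
  [28.5 33.5 18.5]
  [35.5 40.5 17.4]
  [36.5 32.5 16.3]]]
red [([285, 167, 62, 67, 2700], [314.8, 199.9])]
[[0.481, 0.006], [0.64, -0.034], [0.605, -0.178], [0.445, -0.136]]
brass [([186, 139, 21, 21, 357], [196.1, 148.9]), ([311, 196, 10, 9, 82], [315.5, 200.1])]
bl [([0, 112, 33, 83, 2603], [15.5, 153.2]), ([389, 219, 7, 9, 36], [391.8, 222.8])] [([441, 130, 71, 81, 3670], [484.4, 168.3]), ([126, 212, 9, 15, 82], [130.0, 219.1])]
brass s [([368, 166, 7, 4, 19], [370.9, 167.6]), ([207, 191, 10, 8, 61], [211.7, 195.0]), ([329, 206, 22, 19, 332], [339.5, 215.0])]
key [ 0.46847575 -0.31853316  0.09      ] lock [ 0.54055232 -0.0873847   0.152     ] hop [0.5803373  0.07507081 0.2       ]
```

View pics/topc.png

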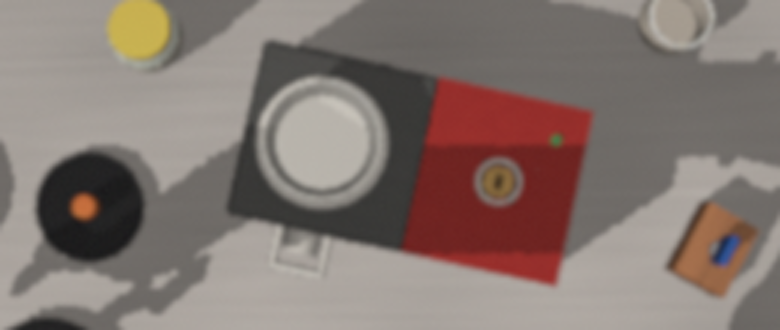

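The 3x crop shows the smallest lid, the hopper, the lock with its slot along the grinder's x, and the key stand turned about -60° in the picture. I'll move over the lid for a close look.

carry_out --targets '[0, 15, -20, -5, 0, 0, 40, -46, -10, 0, 0, 42, -48, -15, 0, 0, 42, -48, -15, 0, 0, 42, -48, -15, 0, 0, 40, -46, -10, 0, 0, 25, -30, -5, 0, 0, 5, -6, -5, 0, 0, 0, 0, 0, 0]'

```text
t: 1.15
eef_pos: [0.4851, 0.3725, 0.1651]
tool_rot: [-0.0, 0.213, 0.977, -0.001]
contact_force: [-1.6, 0.6, 0.1]
gripper_width: 0.995
grasp_force: 0.0
```

Run:
```python
from h import *
c=cam("wrist");save(c,"w1.png");o=bot.get_obs();print(o["eef_pos"],o["q"],o["tool_rot"],c["pose"].round(3).tolist())
h=cv2.cvtColor(c["frame"],cv2.COLOR_RGB2HSV)
b,m=blobs(c["frame"],(3,130,90),(20,255,255),100)
print([(x,onz(c,*x[1],.045).round(4)) for x in b])
m=cv2.morphologyEx(cv2.inRange(h,(0,0,0),(180,255,55)),cv2.MORPH_CLOSE,np.ones((15,15)))
for k in cv2.findContours(m,cv2.RETR_EXTERNAL,cv2.CHAIN_APPROX_NONE)[0]:
    if cv2.contourArea(k)>2000: e=cv2.fitEllipse(k);print(np.round(e[0]+e[1],1),onz(c,*e[0],.0145).round(4))
```

```text
[0.48379963 0.37468371 0.16547477] [-0.82517593  0.44187104  0.08510335  1.77956112 -0.04627975  0.92277897
  0.4250033 ] [-4.20949727e-04  2.11174899e-01  9.77448191e-01 -1.34363842e-04] [[0.416, -0.866, -0.276, 0.413], [0.909, 0.396, 0.129, 0.406], [-0.002, -0.305, 0.952, 0.308], [0.0, 0.0, 0.0, 1.0]]
[(([149, 0, 56, 28, 1258], [176.4, 11.6]), array([0.3435, 0.3747, 0.045 ])), (([404, 162, 58, 52, 2065], [433.0, 187.2]), array([0.5463, 0.5045, 0.045 ])), (([216, 226, 31, 42, 1008], [231.7, 247.3]), array([0.5259, 0.3308, 0.045 ]))]
[233.  233.7 107.7 118.3] [0.5267 0.3294 0.0145]
[284.9 269.3 279.9 512.5] [0.5819 0.3588 0.0145]
[188.2  47.6 115.9 197.2] [0.3642 0.3672 0.0145]
```

View pics/w1.png

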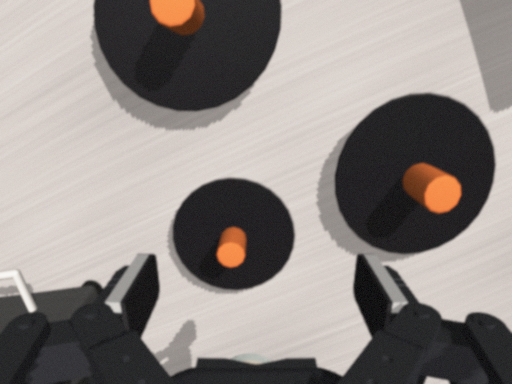

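Wrist view: the small lid's plate is centred at (233,234) with its knob at (232,247); the two larger lids are at the top and right. I'll go above it and measure again.

carry_out --targets '[0, 22, -24, -15, 0, 0, 22, -24, -15, 0, 0, 0, 0, -5, 0, 0, 0, 0, 0, 0, 0, 0, 0, 0, 0]'

```text
t: 1.7
eef_pos: [0.5267, 0.3295, 0.1312]
tool_rot: [-0.0, 0.209, 0.978, 0.001]
contact_force: [0.3, -0.3, 1.0]
gripper_width: 0.999
grasp_force: 0.0
```

```bash
cat > lid.py <<'E'
from h import *
import sys
c=cam("wrist");save(c,sys.argv[1]);o=bot.get_obs();print(o["eef_pos"],o["joint_vel"].round(3))
b,m=blobs(c["frame"],(3,130,90),(20,255,255),300)
print([(x,onz(c,*x[1],.045).round(4)) for x in b])
h=cv2.cvtColor(c["frame"],cv2.COLOR_RGB2HSV)
m=cv2.morphologyEx(cv2.inRange(h,(0,0,0),(180,255,40)),cv2.MORPH_CLOSE,np.ones((15,15)))
for k in cv2.findContours(m,cv2.RETR_EXTERNAL,cv2.CHAIN_APPROX_NONE)[0]:
    if cv2.contourArea(k)>2000: e=cv2.fitEllipse(k);print(np.round(e[0]+e[1],1),onz(c,*e[0],.0145).round(4))
E
python3 lid.py w2.png
```

```text
[0.52685442 0.32942509 0.13138155] [ 0.001 -0.005  0.005  0.     0.003 -0.     0.005]
[(([457, 104, 55, 52, 1879], [489.8, 124.9]), array([0.5432, 0.501 , 0.045 ])), (([238, 179, 36, 45, 1240], [255.5, 201.9]), array([0.5278, 0.3286, 0.045 ]))]
[255.2 331.5 123.1 518.9] [0.6541 0.2715 0.0145]
[255.1 188.5 133.4 139.9] [0.5271 0.3285 0.0145]
[449.9 119.5 138.6 199. ] [0.5378 0.4889 0.0145]
[208.1  14.   35.  161.1] [0.3971 0.3509 0.0145]
```

carry_out --targets '[0, 1, -1, -35, 0, 0, 0, 0, -35, 0, 0, 0, 0, -25, 0, 0, 0, 0, -12, 0, 255, 0, 0, 0, 0, 255, 0, 0, 0, 0, 255, 0, 0, 0, 0, 255, 0, 0, 0, 0, 255, 0, 0, 0, 0, 255, 0, 0, 0, 0]' --newtons 30

```text
t: 2.75
eef_pos: [0.5299, 0.3264, 0.0253]
tool_rot: [0.001, 0.211, 0.978, 0.001]
contact_force: [-0.8, -0.2, 6.3]
gripper_width: 0.268
grasp_force: 29.2
```

carry_out --targets '[255, 0, 0, 15, 0, 255, 0, 0, 40, 0, 255, 0, 0, 45, 0, 255, 0, 0, 45, 0, 255, 5, -10, 45, 0, 255, 15, -30, 45, 0, 255, 21, -42, 40, 0, 255, 21, -42, 30, 0, 255, 21, -42, 0, 0, 255, 21, -42, 0, 0, 255, 21, -42, 0, 0, 255, 21, -42, 0, 0, 255, 15, -30, 0, 0, 255, 4, -8, 0, 0, 255, 0, 0, 0, 0, 255, 0, 0, 0, 0]'

```text
t: 4.35
eef_pos: [0.6857, 0.0131, 0.3135]
tool_rot: [-0.0, 0.21, 0.978, 0.001]
contact_force: [0.7, 0.6, -2.0]
gripper_width: 0.272
grasp_force: 29.8
```

Run:
```python
from h import *
c=cam("wrist");save(c,"w3.png");o=bot.get_obs();print(o["eef_pos"],o["q"].round(3),o["gripper_width"],o["contact_force"])
print(proj(c,[.58,.077,.2]),proj(c,[.5405,-.0874,.152]))
```

```text
[0.68570258 0.01376382 0.31345071] [-0.274  0.445  0.241  1.438 -0.109  1.273  1.125] 0.2752530720171403 [ 0.01647391  0.31775323 -1.57893151]
[277.40499109  19.41811524] [82.30051435 72.58918226]
```

View pics/w3.png

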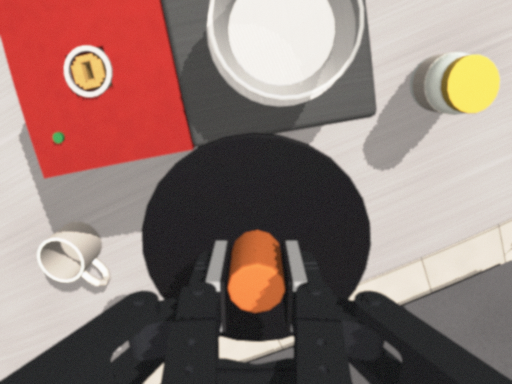

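Wrist view over the grinder: the hopper is partly cut off at the top, with its rim centred near (285,20). The lock is at (88,72), and the lid is held level. I'll raise a little to see the whole rim.

carry_out --targets '[255, -10, 6, 30, 0, 255, -15, 8, 30, 0, 255, 0, 0, 0, 0, 255, 0, 0, 0, 0, 255, 0, 0, 0, 0]'

```text
t: 4.9
eef_pos: [0.6607, 0.0262, 0.3721]
tool_rot: [-0.001, 0.21, 0.978, -0.0]
contact_force: [0.2, -0.2, -2.0]
gripper_width: 0.267
grasp_force: 29.8
```

Run:
```python
from h import *
c=cam("wrist");save(c,"w4.png");o=bot.get_obs();print(o["eef_pos"])
im=c["frame"];print(proj(c,[.58,.077,.2]),proj(c,[.5405,-.0874,.152]))
# machine corners/dark housing & hopper
g=cv2.cvtColor(im,cv2.COLOR_RGB2GRAY)
u,v=proj(c,[.58,.077,.2]).astype(int)
cs=cv2.HoughCircles(cv2.medianBlur(g,3),cv2.HOUGH_GRADIENT,1,10,param1=80,param2=20,minRadius=40,maxRadius=80);print(cs)
h=cv2.cvtColor(im,cv2.COLOR_RGB2HSV)
b,m=blobs(im,(14,90,80),(30,255,255),30);print(b)
for x in b:
  print(onz(c,*x[1],.152))
m2=cv2.inRange(h,(0,140,80),(5,255,255));m2|=cv2.inRange(h,(172,140,80),(180,255,255))
k=max(cv2.findContours(m2,cv2.RETR_EXTERNAL,cv2.CHAIN_APPROX_NONE)[0],key=cv2.contourArea)
bx=cv2.boxPoints(cv2.minAreaRect(k));print(bx,[onz(c,*p,.15)[:2].round(4).tolist() for p in bx])
for X in cs[0][:4]: print(X,onz(c,X[0],X[1],.2))
cv2.imwrite("pics/w4c.png",cv2.resize(im[:160,20:420,::-1],None,fx=2,fy=2,interpolation=cv2.INTER_CUBIC))
```

```text
[0.66074615 0.02578433 0.3716907 ]
[271.3532212  65.6830219] [110.80147439 101.71186468]
[[[275.5  66.5  63.3]
  [282.5  58.5  56.1]
  [272.5  76.5  53. ]
  [259.5  60.5  76.1]
  [291.5  63.5  71.6]
  [272.5  56.5  54. ]
  [290.5  74.5  60.5]
  [262.5  74.5  58.4]
  [281.5  48.5  48.6]
  [282.5  83.5  44.9]]]
[([415, 82, 51, 50, 1990], [439.8, 106.0]), ([101, 86, 29, 30, 688], [115.1, 100.3])]
[0.68670352 0.22902732 0.152     ]
[ 0.54126684 -0.08243671  0.152     ]
[[ 30.500858   33.853462 ]
 [166.92194     0.5800247]
 [206.21448   161.67938  ]
 [ 69.793396  194.95282  ]] [[0.4393, -0.1332], [0.4783, 0.0119], [0.6407, -0.0246], [0.6093, -0.1875]]
[275.5  66.5  63.3] [0.58210909 0.08003324 0.2       ]
[282.5  58.5  56.1] [0.57840995 0.08829201 0.2       ]
[272.5  76.5  53. ] [0.58882043 0.0742319  0.2       ]
[259.5  60.5  76.1] [0.5717823  0.06933838 0.2       ]
```

View pics/w4c.png

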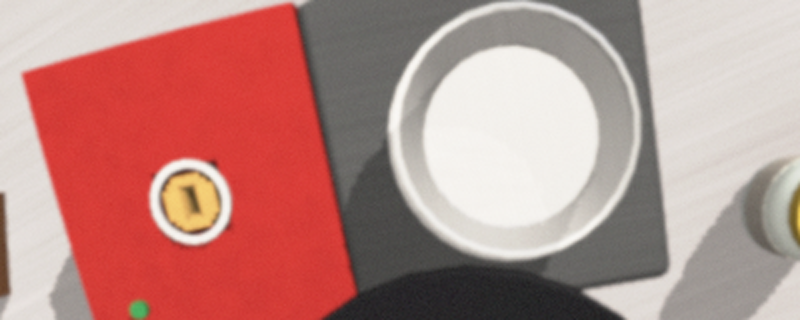

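The crop shows the hopper rim at full-picture (277.5,65.7), and the brass lock at (115,100) with its slot running nearly up and down the picture.

Run:
```python
from h import *
c=cam("wrist");o=bot.get_obs();p=o["eef_pos"];im=c["frame"];print(p)
print("hop",onz(c,277.5,65.7,.2),onz(c,276.5,66,.2))
h=cv2.cvtColor(im,cv2.COLOR_RGB2HSV)
m=cv2.inRange(h,(2,190,180),(20,255,255)); n,l,s,ce=cv2.connectedComponentsWithStats(m);print(s[1:],ce[1:])
b,m=blobs(im,(3,130,60),(14,255,255),300)
print("knob all",[(x,(onz(c,*x[1],p[2]+.025)-p).round(4)) for x in b])
# plate front-arc circle: black pixels' upper edge, fit 3D circle on plate top plane
z=p[2]-.0103; P=[]
for u in range(155,360,4):
    col=im[:,u].max(1); r=np.where(col[100:330]<45)[0]
    if len(r): P.append(onz(c,u,100+r[0],z)[:2]-p[:2])
P=np.array(P)
from scipy.optimize import least_squares
f=least_squares(lambda a:np.hypot(*(P-a[:2]).T)-a[2],[0,0,.058],loss="soft_l1",f_scale=.001);print("plate",f.x,f.cost)
f=least_squares(lambda a:np.hypot(*(P-a[:2]).T)-.058,[0,0],loss="soft_l1",f_scale=.001);print("plate58",f.x,f.cost)
```

```text
[0.66083393 0.02548385 0.37162202]
hop [0.58216618 0.08146796 0.2       ] [0.58204256 0.08056943 0.2       ]
[[136  13   1   1   1]
 [112  24   1   1   1]
 [157  29   1   1   1]
 [ 92  30   1   1   1]
 [117  34   1   1   1]
 [157  37   1   1   1]
 [ 64  39   1   1   1]
 [ 75  39   1   1   1]
 [139  39   1   1   1]
 [ 41  40   1   1   1]
 [119  41   1   1   1]
 [172  40   1   1   1]
 [140  44   1   1   1]
 [ 66  47   1   1   1]
 [174  46   1   1   1]
 [175  49   1   1   1]
 [ 40  55   1   1   1]
 [101  60   1   1   1]
 [ 75  67   1   1   1]
 [131  78   1   1   1]
 [ 59  81   1   1   1]
 [ 52  83   1   1   1]
 [ 47  85   1   1   1]
 [ 73  93   1   1   1]
 [ 74  95   1   1   1]
 [142  95   1   1   1]
 [142 100   1   1   1]
 [ 74 104   1   1   1]
 [ 77 104   1   1   1]
 [ 56 110   1   1   1]
 [ 87 110   1   1   1]
 [168 110   1   1   1]
 [ 65 113   1   1   1]
 [182 113   2   2   2]
 [ 75 114   1   1   1]
 [ 73 117   1   1   1]
 [180 116   1   1   1]
 [186 116   1   1   1]
 [157 119   1   1   1]
 [133 121   1   1   1]
 [139 120   1   1   1]
 [ 61 122   1   1   1]
 [ 75 123   1   1   1]
 [
[... 6664 characters left out ...]
 [280.         296.        ]
 [275.5        298.5       ]
 [264.         300.        ]
 [274.         300.        ]
 [278.         300.        ]
 [257.         302.        ]
 [275.         302.        ]
 [258.         304.        ]
 [269.         304.        ]
 [268.         307.        ]
 [250.         309.        ]
 [257.         309.        ]
 [263.         308.        ]
 [248.         310.        ]]
knob all [(([0, 97, 24, 55, 1146], [10.3, 123.6]), array([-0.098 , -0.0529,  0.025 ])), (([226, 229, 60, 85, 3990], [255.8, 272.5]), array([-0.0077,  0.0037,  0.025 ]))]
plate [-0.00156852  0.00061811  0.0552704 ] 6.0849986049625765e-06
plate58 [ 0.00124336 -0.00079458] 1.0205138196223838e-05
```

carry_out --targets '[255, -20, 14, -15, 0, 255, -28, 20, -30, 0, 255, -20, 15, -30, 0, 255, -10, 7, -20, 0, 255, 0, 0, -15, 0, 255, 0, 0, 0, 0, 255, 0, 0, 0, 0]'

```text
t: 5.7
eef_pos: [0.5835, 0.0808, 0.263]
tool_rot: [-0.0, 0.211, 0.977, -0.0]
contact_force: [0.3, -0.2, -1.5]
gripper_width: 0.268
grasp_force: 29.8
```

Run:
```python
from h import *
for n in("top","scene"):
    c=cam(n); save(c,n+"5.png")
    b=blobs(c["frame"],(3,150,110),(18,255,255))[0]; print(n,b, proj(c,[.5823,.0815,.2]))
print(bot.get_obs()["eef_pos"])
```

```text
top [([115, 200, 11, 10, 89], [119.9, 204.6]), ([157, 266, 11, 11, 92], [162.1, 271.1])] [255.61433118 186.34330354]
scene [([307, 142, 9, 13, 88], [310.5, 147.6]), ([267, 151, 9, 14, 102], [270.7, 157.2]), ([365, 165, 10, 14, 104], [369.5, 171.6]), ([119, 216, 28, 22, 311], [133.5, 227.9])] [270.02994244 176.52920355]
[0.58420886 0.08085804 0.26403267]
```

carry_out --targets '[255, -1.5, 1, -15, 0, 255, 0, 0, -15, 0, 255, 0, 0, -8, 0, 255, 0, 0, -4, 0, 255, 0, 0, -3, 0, 255, 0, 0, -2, 0, 255, 0, 0, 0, 0, 255, 0, 0, 0, 0]'

```text
t: 6.6
eef_pos: [0.5821, 0.0823, 0.2166]
tool_rot: [0.0, 0.211, 0.978, 0.0]
contact_force: [0.1, -0.3, -1.5]
gripper_width: 0.269
grasp_force: 29.8
```

carry_out --targets '[255, 0, 0, -1, 0, 255, 0, 0, -1, 0, 255, 0, 0, 0, 0]'

```text
t: 6.9
eef_pos: [0.5821, 0.0823, 0.2153]
tool_rot: [0.0, 0.211, 0.978, 0.0]
contact_force: [-2.4, -0.2, 4.5]
gripper_width: 0.269
grasp_force: 30.5
```

carry_out --targets '[200, 0, 0, 0, 0, 120, 0, 0, 0, 0, 0, 0, 0, 0, 0, 0, 0, 0, 0, 0, 0, 0, 0, 0, 0, 0, 0, 0, 20, 0, 0, 0, 0, 45, 0, 0, 0, 0, 45, 0, 0, 0, 0, 0, 0, 0, 0, 0, 0, 0]'

```text
t: 7.9
eef_pos: [0.5824, 0.0823, 0.3253]
tool_rot: [0.001, 0.211, 0.978, 0.001]
contact_force: [-0.1, -0.5, 0.3]
gripper_width: 1.001
grasp_force: 0.0
```

Run:
```python
from h import *
c=cam("wrist");save(c,"w6.png");o=bot.get_obs();print(o["eef_pos"],o["q"].round(2))
b,m=blobs(c["frame"],(3,130,60),(16,255,255),300)
print([(x,onz(c,*x[1],.235).round(4)) for x in b])
s=cam("scene");a=c["frame"][:,:,::-1];d=cv2.resize(s["frame"][120:260,180:360,::-1],(493,384))
cv2.imwrite("pics/w6b.png",cv2.resize(np.hstack([a,d]),(800,306)))
```

```text
[0.58152124 0.08219917 0.32376055] [-0.41  0.26  0.21  1.67 -0.06  1.22  0.95]
[(([238, 171, 36, 45, 1271], [255.3, 193.5]), array([0.5792, 0.0832, 0.235 ]))]
```

View pics/w6b.png

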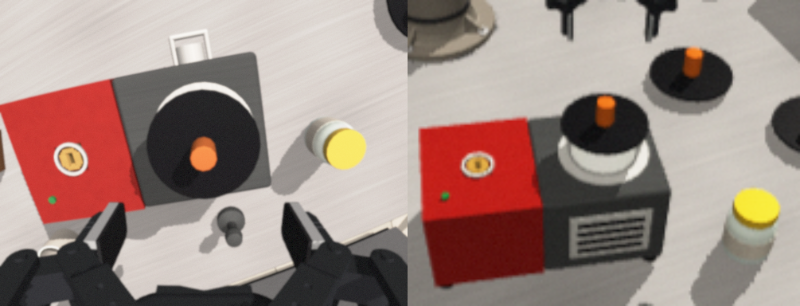

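The lid sits level and flush on the hopper in both views. Now the key.

carry_out --targets '[0, -6, -20, 0, 0, 0, -12, -42, 0, 0, 0, -13, -44, 0, 0, 0, -13, -44, 0, 0, 0, -13, -44, 0, 0, 0, -13, -44, 0, 0, 0, -13, -44, -20, 0, 0, -13, -44, -35, 0, 0, -12, -42, -35, 0, 0, -5, -25, -20, 0, 0, 0, 0, -10, 0, 0, 0, 0, 0, 0, 0, 0, 0, 0, 0]'

```text
t: 9.3
eef_pos: [0.4724, -0.2989, 0.2123]
tool_rot: [-0.0, 0.21, 0.978, 0.0]
contact_force: [0.8, 0.3, -0.1]
gripper_width: 0.999
grasp_force: 0.0
```

```bash
cat > key.py <<'E'
from h import *
import sys
c=cam("wrist");save(c,sys.argv[1]);o=bot.get_obs();print(o["eef_pos"],o["q"].round(2))
b,m=blobs(c["frame"],(100,110,50),(130,255,255),100)
for x in b: print(x,onz(c,*x[1],.08).round(4),onz(c,*x[1],.091).round(4))
E
python3 key.py w7.png
```

```text
[ 0.47279991 -0.29903698  0.21295725] [ 0.11  0.32  0.42  1.88 -0.16  0.97  1.75]
([225, 164, 14, 45, 481], [231.5, 186.1]) [ 0.4672 -0.3191  0.08  ] [ 0.4645 -0.317   0.091 ]
```

View pics/w7.png

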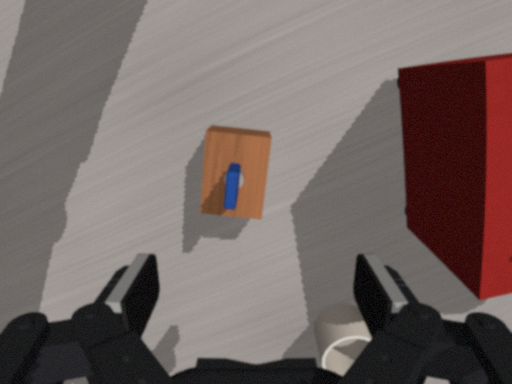

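Wrist view: the key's blue grip is at (231,186) in the stand (centre about (237,172)), its long side nearly upright in the picture; the mug is at (345,340).

Run:
```python
from h import *
c=cam("wrist");im=c["frame"]
ang=lambda a,b,z:np.degrees(np.arctan2(*(onz(c,*a,z)-onz(c,*b,z))[1::-1])).round(1)
print("stand",ang((202,213),(208,128),.045),ang((263,218),(270.5,132),.045),ang((271,132),(209,127),.045))
h=cv2.cvtColor(im,cv2.COLOR_RGB2HSV);m=cv2.inRange(h,(100,110,50),(130,255,255))
cc=np.argwhere(m[150:220,215:250])[:,::-1]+[215,150]
r=cv2.minAreaRect(cc.astype(np.float32));print(r)
W=np.array([onz(c,*p,.091)[:2] for p in cc]);w,v=np.linalg.eigh(np.cov(W.T));print("top ang",np.degrees(np.arctan2(v[1,1],v[0,1])),4*np.sqrt(w))
t=cam("top");print("mug",onz(t,375,146,.06),onz(c,345,350,.06))
for a in (-20,-25,-30,-35): 
  d=np.array([np.cos(np.radians(a)),np.sin(np.radians(a)),0])*.016
  P=np.array([.466,-.318,.091]);print(a,proj(c,P-d).round(1),proj(c,P+d).round(1))
q=bot.get_obs()["tool_rot"];print("tool y ang",np.degrees(np.arctan2(*R.from_quat([q[1],q[2],q[3],q[0]]).as_matrix()[1::-1,1])))
```

```text
stand -30.6 -28.5 61.1
((231.14849853515625, 184.51486206054688), (11.542430877685547, 43.980648040771484), 5.710592269897461)
top ang 147.89158520650588 [0.01021903 0.04141357]
mug [ 0.70485149 -0.28672104  0.06      ] [ 0.69379197 -0.29103328  0.06      ]
-20 [229.2 168. ] [233.  205.9]
-25 [231. 168.] [231.3 205.9]
-30 [232.7 168. ] [229.6 205.8]
-35 [234.5 168.3] [227.9 205.6]
tool y ang 65.78724460121141
```

carry_out --targets '[0, -3, -10, -18, -3, 0, -3, -9.5, -18, -3, 0, 0, 0, -16, 0, 0, 0, 0, 0, 0, 0, 0, 0, 0, 0]'

```text
t: 9.95
eef_pos: [0.4666, -0.3194, 0.1614]
tool_rot: [0.0, 0.261, 0.965, 0.0]
contact_force: [0.4, 0.2, 0.4]
gripper_width: 1.004
grasp_force: 0.0
```

```bash
python3 key.py w8.png
python3 - <<'E'
from h import *
c=cam("wrist");im=c["frame"];o=bot.get_obs();p=o["eef_pos"]
h=cv2.cvtColor(im,cv2.COLOR_RGB2HSV);m=cv2.inRange(h,(100,110,50),(130,255,255))
cv2.imwrite("pics/w8c.png",cv2.resize(im[100:280,180:330,::-1],None,fx=3,fy=3))
for off in (-2,0,2):
  P=np.array([.467,-.3185,.091]);d=R.from_euler("z",-30,degrees=True).apply([.016,0,0]);print(proj(c,P-d),proj(c,P+d))
  break
k=max(cv2.findContours(m,cv2.RETR_EXTERNAL,cv2.CHAIN_APPROX_NONE)[0],key=cv2.contourArea);print(cv2.minAreaRect(k))
E
```

```text
[ 0.46679685 -0.31963462  0.16175484] [ 0.15  0.4   0.43  1.91 -0.21  0.87  1.73]
([251, 174, 14, 56, 703], [257.1, 202.3]) [ 0.4669 -0.3189  0.08  ] [ 0.4636 -0.317   0.091 ]
[257.80853669 183.67572241] [257.96420228 229.01692754]
((257.5, 201.0), (54.0, 13.0), 90.0)
```

View pics/w8c.png

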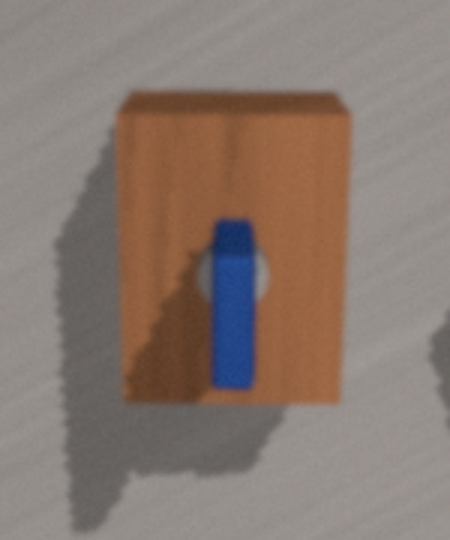

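The crop shows the grip's top face at rows 185 to 229 and column 257.5, square to the fingers and matching the prediction. I'll grasp it.

carry_out --targets '[0, 0, 1, -30, 0, 0, 0, 0, -35, 0, 0, 0, 0, -25, 0, 0, 0, 0, -13, 0, 0, 0, 0, 0, 0, 255, 0, 0, 0, 0, 255, 0, 0, 0, 0, 255, 0, 0, 0, 0, 255, 0, 0, 0, 0, 255, 0, 0, 0, 0, 255, 0, 0, 0, 0, 255, 0, 0, 0, 0]' --newtons 80

```text
t: 11.25
eef_pos: [0.4661, -0.319, 0.0582]
tool_rot: [0.0, 0.262, 0.965, 0.0]
contact_force: [-0.6, 0.9, 5.9]
gripper_width: 0.103
grasp_force: 78.0
```

carry_out --targets '[255, 0, 0, 8, 0, 255, 0, 0, 20, 0, 255, 0, 0, 30, 0, 255, 0, 0, 40, 0, 255, 0, 0, 40, 0, 255, 4, 14, 35, 2, 255, 12, 36, 20, 3, 255, 13, 42, 0, 4, 255, 13, 42, 0, 4, 255, 13, 42, 0, 3, 255, 12, 36, -8, 0, 255, 8, 24, -8, 0, 255, 0, 0, 0, 0, 255, 0, 0, 0, 0]'

```text
t: 12.65
eef_pos: [0.5405, -0.0828, 0.2346]
tool_rot: [-0.0, 0.124, 0.992, -0.0]
contact_force: [0.7, -0.1, -1.0]
gripper_width: 0.103
grasp_force: 78.3
```

```bash
cat > lock.py <<'E'
from h import *
import sys
c=cam("wrist");save(c,sys.argv[1]+".png");o=bot.get_obs();p=o["eef_pos"];im=c["frame"]
q=o["tool_rot"];M=R.from_quat([q[1],q[2],q[3],q[0]]).as_matrix();print(p,"yaw y",np.degrees(np.arctan2(M[1,1],M[0,1])).round(2),o["q"].round(2))
b,m=blobs(im,(14,90,70),(32,255,255),60)
for x in b: print(x,onz(c,*x[1],.152).round(4))
h=cv2.cvtColor(im,cv2.COLOR_RGB2HSV)
u,v=proj(c,[.5413,-.0824,.152]);print("exp",u,v)
u,v=int(u),int(v);cv2.imwrite("pics/"+sys.argv[1]+"c.png",cv2.resize(im[v-50:v+90,u-60:u+60,::-1],None,fx=4,fy=4,interpolation=cv2.INTER_CUBIC));print("crop origin",u-60,v-50)
tip=p+M@np.array([0,0,.043]);print("tip px",proj(c,tip))
E
python3 lock.py w9
```

```text
[ 0.54049249 -0.08391849  0.23484421] yaw y 75.61 [-0.21  0.27  0.3   1.88 -0.09  1.01  1.45]
([235, 181, 43, 42, 1455], [255.8, 201.6]) [ 0.5405 -0.0828  0.152 ]
exp 256.71856977744727 202.5679092253477
crop origin 196 152
tip px [253.85391476 224.62348461]
```

View pics/w9c.png

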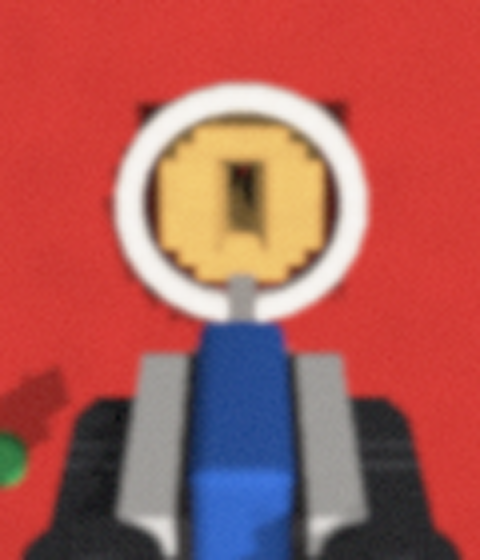

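The crop shows the bezel centred at (256.5,202.5), the slot upright in the picture, and the blade tip in line with it at about column 256. I'll descend and watch the force.

carry_out --targets '[255, 0.5, 0.3, -15, 0, 255, 0, 0, -15, 0, 255, 0, 0, -6, 0, 255, 0, 0, -4, 0, 255, 0, 0, -3, 0, 255, 0, 0, -2, 0, 255, 0, 0, 0, 0]'

```text
t: 13.4
eef_pos: [0.5414, -0.0828, 0.1898]
tool_rot: [0.0, 0.125, 0.992, -0.0]
contact_force: [-0.4, 0.1, 0.3]
gripper_width: 0.104
grasp_force: 78.3
```

Tip is about 5 mm into the mouth with no force. Continuing.

carry_out --targets '[255, 0, 0, -2, 0, 255, 0, 0, -2, 0, 255, 0, 0, -1, 0, 255, 0, 0, 0, 0]'

```text
t: 13.8
eef_pos: [0.5405, -0.083, 0.1845]
tool_rot: [-0.001, 0.125, 0.992, -0.0]
contact_force: [-3.8, -0.9, 2.5]
gripper_width: 0.102
grasp_force: 78.6
```

carry_out --targets '[255, -0.4, 0, -1.5, 0, 255, 0, 0, -1.5, 0, 255, 0, 0, -1, 0, 255, 0, 0, 0, 0]'

```text
t: 14.2
eef_pos: [0.5404, -0.0829, 0.1803]
tool_rot: [-0.001, 0.125, 0.992, -0.0]
contact_force: [-4.3, -2.4, 3.3]
gripper_width: 0.104
grasp_force: 78.9
```

carry_out --targets '[255, -0.3, -0.3, -2, 0, 255, 0, 0, -2, 0, 255, 0, 0, -2, 0, 255, 0, 0, 0, 0]'

```text
t: 14.6
eef_pos: [0.5404, -0.0824, 0.1743]
tool_rot: [-0.0, 0.125, 0.992, 0.0]
contact_force: [-3.3, -0.3, 0.9]
gripper_width: 0.104
grasp_force: 78.7
```

carry_out --targets '[255, -0.3, 0, -2, 0, 255, 0, 0, -2, 0, 255, 0, 0, -2, 0, 255, 0, 0, 0, 0]'

```text
t: 15.0
eef_pos: [0.5404, -0.0823, 0.1683]
tool_rot: [-0.0, 0.125, 0.992, 0.0]
contact_force: [-2.6, 0.2, 0.6]
gripper_width: 0.103
grasp_force: 78.4
```

carry_out --targets '[255, 0, 0, -1.5, 0, 255, 0, 0, -1.5, 0, 255, 0, 0, -1, 0, 255, 0, 0, 0, 0]'

```text
t: 15.4
eef_pos: [0.5404, -0.0824, 0.1651]
tool_rot: [-0.0, 0.125, 0.992, 0.0]
contact_force: [-5.3, 1.7, 8.6]
gripper_width: 0.104
grasp_force: 80.0
```

Run:
```python
from h import *
c=cam("scene");save(c,"s9.png")
print(blobs(c["frame"],(100,110,50),(130,255,255),6)[0],[proj(c,[.5408,-.0825,z]).round(1).tolist() for z in (.152,.162,.18,.198)])
print(bot.get_obs()["contact_force"],bot.get_obs()["q"].round(2))
```

```text
[([441, 130, 71, 81, 3658], [484.4, 168.4]), ([209, 181, 5, 15, 57], [211.0, 187.9])] [[212.1, 194.7], [211.8, 192.3], [211.3, 187.8], [210.8, 183.2]]
[-6.18639758  1.42935658  7.9804996 ] [-0.19  0.35  0.29  1.95 -0.13  0.86  1.48]
```

The key is home: the blue grip is at (211,187.9), where a fully seated key would be. Now turning clockwise.

carry_out --targets '[255, -0.3, 0, 0, -4, 255, 0, 0, 0, -8, 255, 0, 0, 0, -8, 255, 0, 0, 0, -8, 255, 0, 0, 0, -8, 255, 0, 0, 0, -8, 255, 0, 0, 0, 0]'

```text
t: 16.15
eef_pos: [0.5416, -0.081, 0.1652]
tool_rot: [0.001, 0.488, 0.873, 0.001]
contact_force: [-1.1, 4.6, 5.3]
gripper_width: 0.106
grasp_force: 79.3
```

carry_out --targets '[255, 0, 0, 0, -8, 255, 0, 0, 0, -8, 255, 0, 0, 0, -8, 255, 0, 0, 0, -8, 255, 0, 0, 0, -8, 255, 0, 0, 0, -6, 255, 0, 0, 0, -2, 255, 0, 0, 0, 0, 255, 0, 0, 0, 0]'

```text
t: 17.05
eef_pos: [0.5433, -0.0808, 0.1653]
tool_rot: [0.001, 0.799, 0.601, 0.003]
contact_force: [3.8, 5.4, -0.3]
gripper_width: 0.103
grasp_force: 78.6
```

Run:
```python
from h import *
o=bot.get_obs();q=o["tool_rot"];M=R.from_quat([q[1],q[2],q[3],q[0]]).as_matrix();print(o,"yaw",np.degrees(np.arctan2(M[1,1],M[0,1])))
c=cam("scene")
print(blobs(c["frame"],(100,110,50),(130,255,255),6)[0],blobs(c["frame"],(3,150,110),(18,255,255))[0])
c=cam("wrist");b,m=blobs(c["frame"],(100,110,50),(130,255,255),100);k=max(cv2.findContours(m,cv2.RETR_EXTERNAL,cv2.CHAIN_APPROX_NONE)[0],key=cv2.contourArea);print(cv2.minAreaRect(k))
```

```text
{'t': 17.05, 'q': array([-0.48027148,  0.40200534,  0.65560907,  1.96084706, -0.31827701,
        0.87521059,  0.06117511]), 'joint_vel': array([ 0.00239215, -0.00123325, -0.0034992 , -0.00220481, -0.00090385,
       -0.00138224,  0.00132081]), 'joint_torque': array([  3.05443726, -41.1345613 ,  10.76324165, -20.69825828,
         1.59534797,   0.61686035,  -0.07522765]), 'eef_pos': array([ 0.54328445, -0.08082405,  0.16527008]), 'tool_rot': array([0.00140275, 0.79920141, 0.60105578, 0.00266275]), 'contact_force': array([ 3.82032031,  5.43580726, -0.33232998]), 'torque': array([ 1.20707861, -0.91796129,  0.08767224]), 'grasp_force': 78.55513572692871, 'gripper_width': 0.10280062280580894} yaw -16.108910383733704
[([441, 130, 71, 81, 3658], [484.5, 168.4]), ([205, 184, 4, 10, 17], [206.4, 188.9])] [([307, 142, 9, 13, 85], [310.5, 147.5]), ([267, 164, 8, 14, 95], [270.3, 169.9]), ([365, 165, 10, 14, 100], [369.6, 171.5]), ([119, 216, 28, 22, 409], [132.8, 226.4])]
((255.5, 284.5), (103.0, 27.0), 90.0)
```

carry_out --targets '[255, -0.3, -0.4, -0.5, 0, 255, 0, 0, 0, 0, 255, 0, 0, 0, 0, 255, 0, 0, 0, 0]'

```text
t: 17.55
eef_pos: [0.5433, -0.0809, 0.1652]
tool_rot: [0.001, 0.799, 0.601, 0.003]
contact_force: [4.1, 6.6, 2.7]
gripper_width: 0.104
grasp_force: 79.2
```

```bash
python3 -c "
from station import bot
print(bot.hand_in())"
```

```text
the job is handed in; nothing more can be done
None
```

I handed the job in at 17.6 s: the lid is seated and released, and the key is fully home, turned about 90° clockwise and still gripped; all of this is from my own readings, as no verdict came back.

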